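Hang the serving board by its side slot on the stand's peg

ROBOT

A 7-joint arm with a two-finger parallel gripper is mounted at the origin on a cart in front of the work surface, level with it; the furniture and walls round the work are solid. World frame = base frame: x ahead of the robot, y to its left, z up, the work surface at z = 0. Lengths are in m, angles in degrees, forces in N, time in s.
With the tool pointing down it reaches from about 0.375 to 0.925 m from the base axis. Payload 3.1 kg.
Tool frame: the origin (TCP) lies between the finger pads, 19 mm behind the fingertips; this is the grasp point; z points along the fingers, y is the line along which they close (so a half turn about z gives the same grasp; the last joint's range is limited). The gripper opens to 85 mm and grips with 20 to 120 N. Pads are 22 mm wide; open, the fingers measure 114 mm over their backs; the gripper's body (76 mm by 85 mm) begins 54 mm behind the grasp point. The pads swing forward as they close: fully open they stand 13 mm farther back than shut.
Start: joints at [57.708, 21.939, 2.515, 91.553, -1.026, 66.532, -2.859], TCP at [0.292, -0.581, 0.25] pointing down, gripper open.
Joint ranges: [-149.38, 149.38], [-23.57, 123.04], [-84.95, 90], [0, 143.3], [-89.99, 269.99], [3.08, 112.72], [-163.45, 163.45]. Speed limits (degrees/s): [159.86, 159.86, 180, 180, 180, 180, 180].

INTERFACE

Orientations are given as [roll, pitch, yaw] about the fixed x, y, z axes, in that order (R = Rz(yaw) Ry(pitch) Rx(roll)).
In Python, from bench import manip gives the robot as it stands. The module is installed in compiled form; this text tells all that it offers.
- The arm moves only by the tool step_arm, never from a script. Its argument "increments" is a list of rows, each a list of 7 numbers: the closure, from -1 (fully open) to 1 (shut), then the shift along the world's x, y, z in m, then the turn, a rotation vector about the world's x, y, z in rad. In form: [[claw, dx, dy, dz, rx, ry, rz], ...]. A call has 1 to 5 rows; each row shifts and turns the commanded pose from where the row before left it; what a row does not reach is not made up. A row lasts 1/8 s, in which the tool goes at most 62.5 mm and 10.7 degrees, less where a joint would pass 70% of its speed; a pose out of reach is approached as far as the arm can. A call is refused whole if a number of a shift passes 0.0625 or a number of a turn 0.188, either way. A call with a gripper value outside its range is refused whole. The fingers move at their own pace and stop on an object; "squeeze" is the grip in N (left out, the last holds). Time passes only in rows, so rows that do not move let the fingers close. It gives the time, the measured TCP pose, the force, the opening and the grip force at its end, in the units of the state.
- manip.get_obs(): the state, without advancing time (a new reading comes with each control period).
- manip.capture(name): name is "scene" or "top" or "wrist"; returns the picture (384x512x3 uint8, red, green, blue); there is no depth.
- manip.camera_info(name): a dict with "fx", "fy", "cx", "cy" (pixels), "origin" and "orientation" of the camera in the world. Camera axes: x right, y down, z forward; pixel columns grow to the right and rows downward; lengths in m; the calibration is good to about 2 mm. A picture is of the moment at which its call begins: read the wrist's pose just before it. camera_info takes no time and is no camera call; for the wrist camera it gives the pose at the moment of the call.
- manip.hand_in(): hands the job in; it is judged then, once.
The state is a dict: "t": time; "joints": joint angles; "joint_vel": joint speeds; "joint_torque": joint torques, N m; "eef_pos": TCP position; "tcp_rot": TCP orientation; "wrist_force": force on the tool from outside, world axes, zero at the start; "ft_torque": the same for the moment, N m; "opening": finger opening in m; "finger_force": force on a finger pad.
Only numpy, scipy, OpenCV 4.12 (cv2) and the standard library are available. Lean on these libraries where they do the work, as an engineer would, in place of code of your own. Each camera call takes 0.05 s, during which the arm holds its last target. There are 200 camera calls.

TASK

Take the small wooden serving board out of the dowel rack and hang it on the headed peg of the steel stand: slide the slot in its handle sideways over the peg, let the board settle until the peg sits in the notch at the inner end of the slot, and let go so that it hangs straight from the peg alone. Be gentle: feel for the peg instead of forcing the board against the stand, and leave the garlic, jar, tin and spice jar where they are.

Things in the scene. Friction and masses are not known exactly. Their poses are not given: they have to be found in the camera images.
- board: Wooden serving board, 12 mm thick (x), 110 wide (y), 195 tall (z), 0.18 to 0.29 kg, in the rack. Origin: middle of its bottom edge; x normal to its faces, z up to the handle. Blade z 0 to 85 mm, then the narrow handle (y -22 to +10 up to the slot). A hook-shaped slot goes through the handle along x, open at the +y edge: lower face z 122, out to y +10; upper face z 134, out to y +26.
- seat (a point): Board point (0, 0, 135 mm) in the board's frame: where the peg's axis lies when the board hangs home. At the slot's inner end the upper face has a notch, y -5.5 to +5.5 mm, rising from z 134 to 139 mm, in which the peg sits; the board sinks 5 mm as it settles.
- rack: Fixed wooden rack: foot 90 x 150 x 14 mm, origin at the centre of its underside, with 8 mm dowels (tops at z 58 mm) in pairs at y -40 and +40 mm, rows at x -26.8, -3.2 and +30 mm. The board stands on the foot in the narrow front gap (centred at x -15 mm, 15.6 mm wide) and lifts straight up out of it.
- stand: Fixed steel telescopic hanging stand; origin at the post's foot, on the worktop. Foot plate 130 x 150 x 8 mm (x -80 to +50). Tube 20 mm thick, with a black clamp collar 26 mm thick up to z 130 mm, and a 16 mm rod rising from it. A level round peg, 8 mm thick, points from the rod along the stand's -x (to the robot), its axis at y 0.
- garlic: Bystander: garlic bulb 48 x 50 x 51 mm, origin at its underside.
- jar: Bystander: glass jar with light lid 58 x 62 x 99 mm, origin at its underside.
- tin: Bystander: low tin 75 mm wide, 58 mm tall, origin at its underside.
- spice: Bystander: spice jar with red lid, 45 mm wide, 106 mm tall, origin at its underside.
- lip (a point): Board point (0, +18, 134 mm) in its frame, under the slot's upper lip, which overhangs the lower one from y +10 to +26 mm. Come in sideways with the lip above the peg and the blade's top edge (z 85) below it, set the lip down on the peg, then slide towards the board's +y until the slot's end wall (y -5.5) meets the peg. Friction on the peg is about 0.5 to 0.7.
- grip (a point): Board point (0, 0, 175 mm) in the board's frame: where to put the TCP, gripping across the 12 mm thickness from above. The handle above the slot is solid, z 139 to 195 mm, y -22 to +26 mm (-18 to +18 above z 189). Keep fingertips at z 150 or more so that they clear peg head and rod.
- hang (a point): Stand point (-27, 0, 130 mm) in the stand's frame, below the peg's middle. The bare peg spans x -8 to -40 mm, then a head 18 mm across to x -45. The board hangs between rod and head, clear of the collar. The rod is firmly clamped at a different, unmeasured height each time: peg axis 160 to 190 mm above the worktop; the rod ends 11 mm above it.
Things that resemble listed ones, but are neither listed nor needed, are in the scene too. Of the things that look like the board, the larger one is meant.

How it is judged:
By the outcome, as a careful person would: the job done as asked, in the order asked, and still so for the second after the job is handed in, with the robot touching nothing.
It also fails if it takes over 64 s, if anything falls off the work surface, if the arm or the gripper's body presses on something with over 40 N, if the wrist force passes 120 N, or if a joint passes its speed limit or range.

## Working session

There is one attempt and no reset: what is moved stays moved. The work goes in short steps, Python scripts to look and compute and a tool call to move; the robot and the scene stay as the last step left them, time stands still between calls to the robot, and variables do not carry over. Pictures are saved under pics/ and viewed, at most 13 in all, crops included, and the job is handed in when it is done.

Besides the shell and the picture viewer there is one more tool, called after "Emit:" as name(argument=value, ...) on one line, values as JSON. step_arm: Moves the arm, as the interface text tells. Its arguments: {"type":"object","properties":{"increments":{"type":"array","items":{"type":"array","items":{"type":"number"}}},"squeeze":{"type":"number"}},"required":["increments"]}

```bash
mkdir -p pics; cat > h.py <<'E'
import numpy as np, cv2
from scipy.spatial.transform import Rotation as R
from bench import manip
def cam(n):
    i=manip.camera_info(n); return i
def rot(i):
    o=np.array(i["orientation"],float)
    return o if o.shape==(3,3) else R.from_euler('xyz',o,degrees=True).as_matrix()
def ray(i,u,v):
    d=rot(i)@np.array([(u-i["cx"])/i["fx"],(v-i["cy"])/i["fy"],1]); return np.array(i["origin"]),d/np.linalg.norm(d)
def onz(i,u,v,z):
    o,d=ray(i,u,v); return o+d*(z-o[2])/d[2]
def tri(a,b):
    (o1,d1),(o2,d2)=a,b
    A=np.stack([d1,-d2],1); s=np.linalg.lstsq(A,o2-o1,rcond=None)[0]
    p,q=o1+s[0]*d1,o2+s[1]*d2; return (p+q)/2,np.linalg.norm(p-q)
def proj(i,p):
    c=rot(i).T@(np.array(p)-np.array(i["origin"])); return np.array([i["fx"]*c[0]/c[2]+i["cx"],i["fy"]*c[1]/c[2]+i["cy"]])
def snap(n,f):
    im=manip.capture(n); cv2.imwrite(f"pics/{f}.png",im[:,:,::-1]); return im
E
python3 - <<'E'
from h import *
a=snap("scene","s0");b=snap("top","t0")
for n in("scene","top"):print(n,cam(n))
print(manip.get_obs())
E
```

```text
scene {'fx': 374.53365679550427, 'fy': 374.53365679550427, 'cx': 252.8758960277239, 'cy': 186.29803530246966, 'origin': array([0.01307643, 0.48703851, 0.80214025]), 'orientation': array([-131.80605573,   -0.38476326, -132.21169163])}
top {'fx': 404.3023095846307, 'fy': 404.3023095846307, 'cx': 257.21655537900466, 'cy': 184.74059408604757, 'origin': array([3.48041675e-01, 1.35534425e-03, 1.50206007e+00]), 'orientation': array([-170.9020288 ,   -0.46398742,  -89.9084925 ])}
{'t': 0.1, 'joints': array([57.70916286, 21.98713213,  2.51462603, 91.6418378 , -1.02517003,
       66.53160604, -2.85835694]), 'joint_vel': array([-0.07109967, -0.0991939 , -0.04058854, -0.11391302,  0.00438402,
        0.16997609,  0.01229762]), 'joint_torque': array([ 2.64142800e-03, -4.34730899e+01,  1.02901552e+00, -2.50454450e+01,
        1.08991590e-02,  5.45469811e-03,  2.93345363e-05]), 'eef_pos': array([ 0.29152823, -0.58003513,  0.24870087]), 'tcp_rot': array([-1.79862223e+02,  8.71989966e-03,  2.66899782e+01]), 'wrist_force': array([ 0.09254197,  0.62820073, -0.06726554]), 'ft_torque': array([0.01540517, 0.00642046, 0.01088284]), 'finger_force': 0.0, 'opening': 0.08540138243501048}
```

View pics/s0.png

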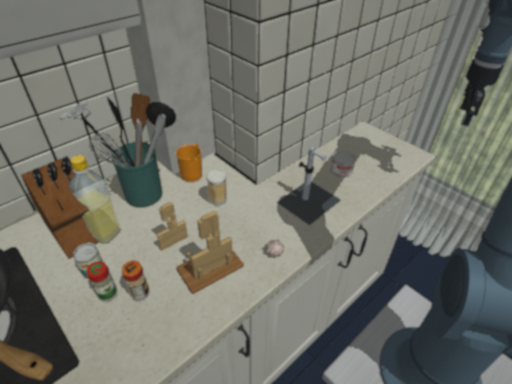

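View pics/t0.png

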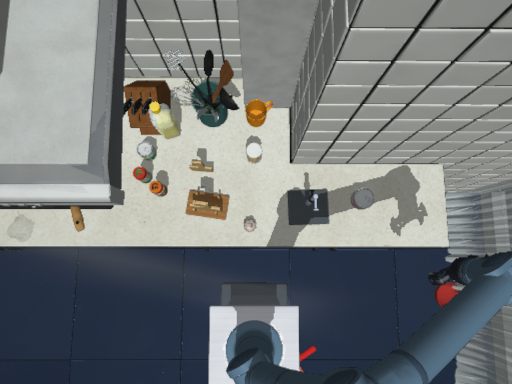

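The scene view shows the rack with the board at about (210,255) and the stand at (308,190). In the top view the rack is at (207,205) and the stand at (308,205). A smaller decoy board stands at (200,165) in the top view. Next I'll enlarge these areas.

```bash
python3 - <<'E'
from h import *
s=cv2.imread("pics/s0.png");t=cv2.imread("pics/t0.png")
def c(im,x,y,w,h,):return cv2.resize(im[y:y+h,x:x+w],(400,300),interpolation=cv2.INTER_CUBIC)
m=np.vstack([np.hstack([c(s,165,205,100,75+15),c(s,270,140,80,60+20)]),np.hstack([c(t,180,180,60,45),c(t,280,180,60,45)])])
# annotate scales: crops s rack(165,205,100x90) stand(270,140,80x80) t rack(180,180,60x45) t stand(280,180,60x45)
cv2.imwrite("pics/c0.png",m)
i=cam("top");
for n,u,v,z in[("rackfoot corners",187,216,.014),("",187+39,218,.014),("",190,190,.014),("",229,193,.014),("standfoot",288,191,.008),("",329,191,.008),("",289,224,.008),("",329,224,.008)]:print(n,onz(i,u,v,z).round(3))
E
```

```text
rackfoot corners [0.469 0.248 0.014]
 [0.462 0.104 0.014]
 [0.566 0.239 0.014]
 [0.555 0.094 0.014]
standfoot [ 0.564 -0.125  0.008]
 [ 0.564 -0.279  0.008]
 [ 0.441 -0.128  0.008]
 [ 0.441 -0.276  0.008]
```

View pics/c0.png

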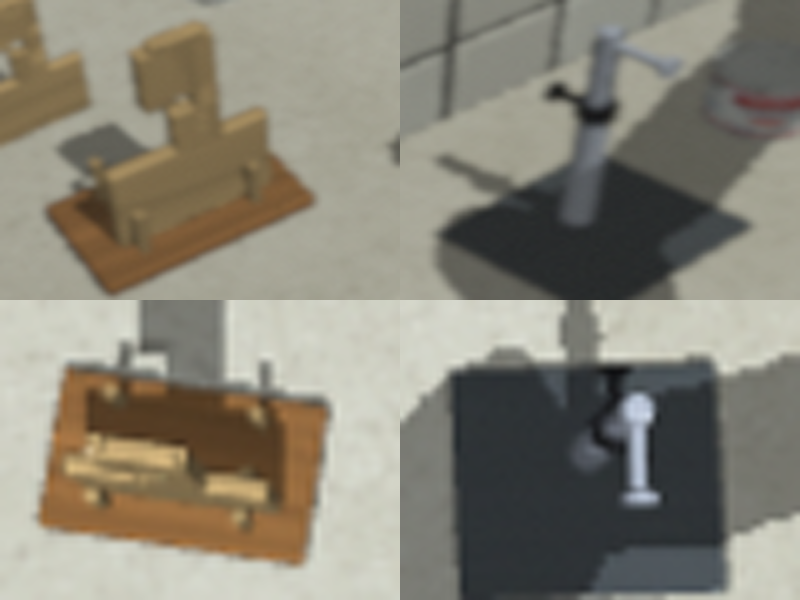

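The crops show the board's slot opening towards image-left (world +y). The board is turned about -8°, and the peg points to the robot. I'll triangulate from the crop pixels.

```bash
python3 - <<'E'
from h import *
T=cam("top");S=cam("scene")
tr=lambda x,y:(180+x/6.667-.4,180+(y-300)/6.667-.4)
ts=lambda x,y:(280+(x-400)/6.667-.4,180+(y-300)/6.667-.4)
sr=lambda x,y:(165+x/4-.4,205+y*.3-.4)
ss=lambda x,y:(270+(x-400)/5-.4,140+y*80/300-.4)
print("rack foot",[onz(T,*tr(*p),.014).round(4) for p in((65,367),(327,405),(303,563),(40,525))])
print("front dowels",[onz(T,*tr(*p),.058).round(4) for p in((97,495),(242,518))])
print("blade ends top z.099",[onz(T,*tr(*p),.099).round(4) for p in((68,466),(268,490))])
print("handle top",[onz(T,*tr(*p),.209).round(4) for p in((92,440),(187,455))])
print("stand foot",[onz(T,*ts(*p),.008).round(4) for p in((450,370),(715,360),(728,592),(460,600))])
print("rodtop",tri(ray(T,*ts(637,408)),ray(S,*ss(610,32))))
print("head",tri(ray(T,*ts(640,497)),ray(S,*ss(672,66))))
print("handle L/R",tri(ray(T,*tr(92,440)),ray(S,*sr(137,48))),tri(ray(T,*tr(187,455)),ray(S,*sr(210,28))))
E
```

```text
rack foot [array([0.5672, 0.2418, 0.014 ]), array([0.5462, 0.0956, 0.014 ]), array([0.4583, 0.1077, 0.014 ]), array([0.479 , 0.2531, 0.014 ])]
front dowels [array([0.4913, 0.2156, 0.058 ]), array([0.4791, 0.1376, 0.058 ])]
blade ends top z.099 [array([0.5024, 0.225 , 0.099 ]), array([0.4901, 0.1204, 0.099 ])]
handle top [array([0.5029, 0.1963, 0.209 ]), array([0.4958, 0.1504, 0.209 ])]
stand foot [array([ 0.5674, -0.1221,  0.008 ]), array([ 0.5735, -0.271 ,  0.008 ]), array([ 0.4436, -0.2748,  0.008 ]), array([ 0.4388, -0.1263,  0.008 ])]
rodtop (array([ 0.52150341, -0.19779411,  0.19557287]), np.float64(0.0005151233874954807))
head (array([ 0.47830452, -0.19967057,  0.18806304]), np.float64(0.00013003556794612722))
handle L/R (array([0.50280131, 0.19620968, 0.20719732]), np.float64(0.0009456507440060022)) (array([0.49660651, 0.15123801, 0.19963113]), np.float64(0.0006085120406401905))
```

Emit:
step_arm(increments=[[-1, 0.01, 0.045, 0.02, 0, 0, 0.06], [-1, 0.015, 0.05, 0.02, 0, 0, 0.06], [-1, 0.015, 0.05, 0.02, 0, 0, 0.06], [-1, 0.015, 0.05, 0.02, 0, 0, 0.06], [-1, 0.015, 0.05, 0, 0, 0, 0.06]], squeeze=40)

```text
t: 0.72
eef_pos: [0.363, -0.3346, 0.3317]
tcp_rot: [179.8, -0.0, 44.0]
wrist_force: [1.3, -0.1, -0.9]
opening: 0.0852
finger_force: 0.0
```

Emit:
step_arm(increments=[[-1, 0.015, 0.05, 0, 0, 0, 0.06], [-1, 0.015, 0.05, 0, 0, 0, 0.06], [-1, 0.015, 0.05, 0, 0, 0, 0.06], [-1, 0.015, 0.05, 0, 0, 0, 0.06], [-1, 0.015, 0.05, 0, 0, 0, 0.06]])

```text
t: 1.35
eef_pos: [0.4368, -0.0841, 0.3296]
tcp_rot: [-180.0, 0.0, 61.2]
wrist_force: [0.1, -0.7, 0.7]
opening: 0.0852
finger_force: 0.0
```

Emit:
step_arm(increments=[[-1, 0.015, 0.05, 0, 0, 0, 0.06], [-1, 0.015, 0.05, 0, 0, 0, 0.06], [-1, 0.01, 0.05, 0, 0, 0, 0.06], [-1, 0.01, 0.05, 0, 0, 0, 0.06], [-1, 0, 0.05, 0, 0, 0, 0.06]])

```text
t: 1.98
eef_pos: [0.4871, 0.1655, 0.3295]
tcp_rot: [-180.0, -0.0, 78.3]
wrist_force: [0.1, 0.5, 0.4]
opening: 0.0855
finger_force: 0.0
```

```bash
python3 - <<'E'
from h import *
o=manip.get_obs();print({k:np.round(o[k],3) for k in("t","joints","eef_pos","tcp_rot","wrist_force")})
print(cam("wrist"));snap("wrist","w0")
i=cam("wrist")
for p in[(.5215,-.198,.196),(.478,-.1995,.186),(.4975,.172,.209),(.4975,.172,.1)]:print(proj(i,p).round(0))
E
```

```text
{'t': np.float64(1.975), 'joints': array([ 14.138,   6.335, -39.765, 102.757,   4.227,  72.43 , -38.412]), 'eef_pos': array([0.487, 0.165, 0.33 ]), 'tcp_rot': array([-1.79974e+02, -2.00000e-03,  7.83220e+01]), 'wrist_force': array([0.136, 0.456, 0.369])}
{'fx': 286.3517908519185, 'fy': 286.3517908519185, 'cx': 254.55843579166157, 'cy': 190.03809462768473, 'origin': array([0.50202495, 0.23655944, 0.45238731]), 'orientation': array([ 1.63468483e+02,  4.48770822e-02, -1.16858990e+01])}
[338. 457.]
[303. 454.]
[269. 192.]
[265. 167.]
```

View pics/w0.png

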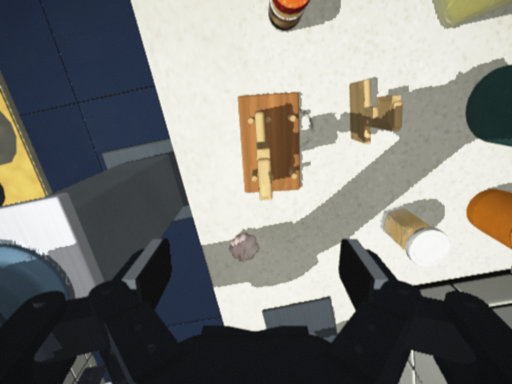

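The wrist view shows the rack at (270,142), with the board seen edge-on at x≈262, y 112–198. I'll crop it and overlay the predicted points.

```bash
python3 - <<'E'
from h import *
i=cam("wrist");im=cv2.imread("pics/w0.png")
x0,y0,k=215,80,6
c=cv2.resize(im[y0:y0+100+30,x0:x0+130],None,fx=4.5,fy=4.5,interpolation=cv2.INTER_CUBIC)
Rb=R.from_euler('z',-8.1,degrees=True).as_matrix();B=np.array([.4975,.172,.014])
for P,col in[([(-6,-22,189),(6,-22,189),(6,26,189),(-6,26,189)],(0,0,255)),([(-6,-55,85),(6,-55,85),(6,55,85),(-6,55,85)],(255,0,0))]:
    for p in P:
        q=(proj(i,B+Rb@(np.array(p)/1e3))-[x0,y0]+.5)*4.5;cv2.circle(c,tuple(int(a) for a in q),3,col,-1)
C=np.array([.5127,.1746,0])
for p in[(-45,-75,14),(45,-75,14),(45,75,14),(-45,75,14),(-26.8,-40,58),(-26.8,40,58),(30,40,58),(30,-40,58)]:
    q=(proj(i,C+Rb@(np.array(p)/1e3))-[x0,y0]+.5)*4.5;cv2.circle(c,tuple(int(a) for a in q),3,(0,255,0),-1)
cv2.imwrite("pics/w0c.png",c)
E
```

```text
(no output)
```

View pics/w0c.png

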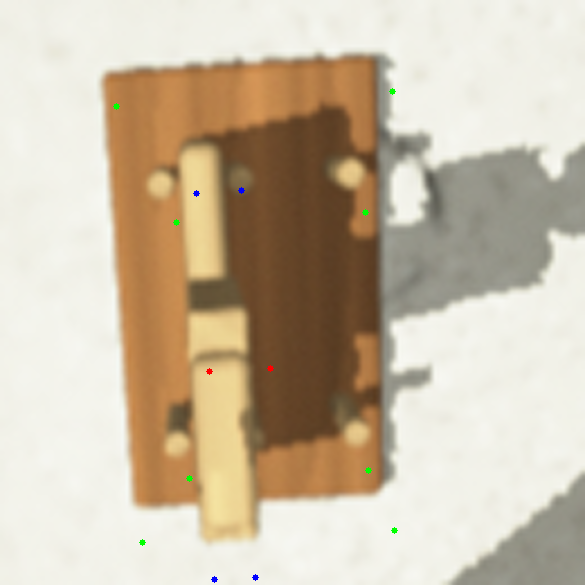

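The offset comes from the arm still moving when I took the picture. I'll recompute with the camera pose read at that moment, using the measured crop pixels.

```bash
python3 - <<'E'
from h import *
o=manip.get_obs();print(o["t"],o["eef_pos"].round(4),o["tcp_rot"].round(2))
i=cam("wrist");print(i["origin"],i["orientation"])
i.update(origin=np.array([0.50202495, 0.23655944, 0.45238731]),orientation=np.array([163.468483,.0448770822,-11.6858990]))
f=lambda x,y,z:onz(i,215+x/4.5-.4,80+y/4.5-.4,z).round(4)
print("foot",[f(*p,.014) for p in((105,75),(377,57),(377,490),(133,506))])
print("dowels",[f(*p,.058) for p in((161,184),(177,443),(350,173),(356,432))])
print("blade top +y end",f(180,148,.099),f(221,146,.099))
# handle top far(-y) bottom corners: near z .203(-22) ; +y end z~.203
print("handle -y",f(201,540,.203),f(257,538,.203)," +y",f(193,357,.203),f(248,355,.203))
E
```

```text
2.025 [0.4849 0.1749 0.33  ] [-179.91   -0.4    79.07]
[0.49892821 0.24528558 0.45344465] [ 1.63875800e+02  1.11547571e-01 -1.09459845e+01]
foot [array([0.4805, 0.2535, 0.014 ]), array([0.5675, 0.2412, 0.014 ]), array([0.5443, 0.0976, 0.014 ]), array([0.4584, 0.1093, 0.014 ])]
dowels [array([0.4922, 0.2183, 0.058 ]), array([0.4807, 0.1396, 0.058 ]), array([0.5479, 0.2101, 0.058 ]), array([0.5366, 0.1317, 0.058 ])]
blade top +y end [0.5001 0.2283 0.099 ] [0.5108 0.2266 0.099 ]
handle -y [0.4892 0.1543 0.203 ] [0.5005 0.1524 0.203 ]  +y [0.4952 0.1916 0.203 ] [0.5058 0.1898 0.203 ]
```

Emit:
step_arm(increments=[[-1, 0.0107, 0.0085, 0, 0, 0, 0.06], [-1, 0, 0, 0, 0, 0, 0], [-1, 0, 0, -0.03, 0, 0, 0], [-1, 0, 0, -0.03, 0, 0, 0], [-1, 0, 0, 0, 0, 0, 0]])

```text
t: 2.65
eef_pos: [0.4961, 0.1696, 0.2672]
tcp_rot: [-179.7, 0.2, 81.5]
wrist_force: [-0.1, -0.8, 0.4]
opening: 0.0855
finger_force: 0.0
```

Emit:
step_arm(increments=[[-1, 0, 0, 0, 0, 0, 0], [-1, 0, 0, 0, 0, 0, 0]])

```text
t: 2.9
eef_pos: [0.4988, 0.1728, 0.2716]
tcp_rot: [179.8, -0.1, 81.6]
wrist_force: [0.6, -0.4, 0.0]
opening: 0.0853
finger_force: 0.0
```

Emit:
step_arm(increments=[[-1, -0.0005, 0.0005, -0.02, 0, 0, 0], [-1, 0, 0, -0.02, 0, 0, 0], [-1, 0, 0, -0.02, 0, 0, 0], [-1, 0, 0, -0.015, 0, 0, 0], [-1, 0, 0, -0.0065, 0, 0, 0]])

```text
t: 3.52
eef_pos: [0.4972, 0.1732, 0.1882]
tcp_rot: [-180.0, 0.0, 81.7]
wrist_force: [-0.5, -0.6, 1.2]
opening: 0.0855
finger_force: 0.0
```

Emit:
step_arm(increments=[[-1, 0, 0, 0, 0, 0, 0], [-1, 0, 0, 0, 0, 0, 0], [-1, 0, 0, 0, 0, 0, 0]])

```text
t: 3.9
eef_pos: [0.4977, 0.1735, 0.1892]
tcp_rot: [179.9, -0.0, 81.7]
wrist_force: [0.3, -0.3, 0.3]
opening: 0.0852
finger_force: 0.0
```

```bash
python3 - <<'E'
from h import *
i=cam("wrist");im=snap("wrist","w1");o=manip.get_obs()
print(o["eef_pos"].round(4),o["tcp_rot"].round(2),i["origin"],i["orientation"])
E
```

```text
[0.4976 0.1734 0.1891] [ 1.7993e+02 -3.0000e-02  8.1690e+01] [0.50815766 0.2453057  0.31214885] [ 1.63501783e+02 -6.39827302e-02 -8.31773615e+00]
```

View pics/w1.png

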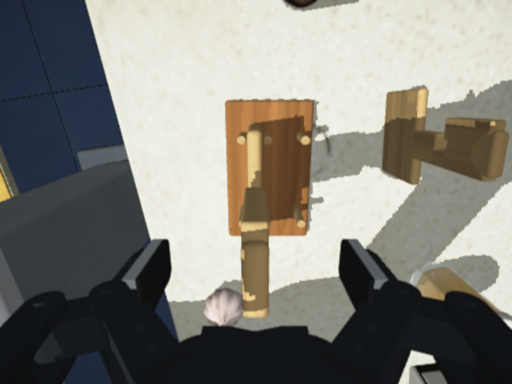

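The handle sits centred between the open fingers at (255,270) and lines up with the tool. Closing the fingers.

Emit:
step_arm(increments=[[-0.3, 0, 0, 0, 0, 0, 0], [0.3, 0, 0, 0, 0, 0, 0], [0.7, 0, 0, 0, 0, 0, 0], [1, 0, 0, 0, 0, 0, 0], [1, 0, 0, 0, 0, 0, 0]], squeeze=40)

```text
t: 4.58
eef_pos: [0.4973, 0.1733, 0.1886]
tcp_rot: [180.0, -0.0, 81.7]
wrist_force: [0.8, -0.2, 0.1]
opening: 0.0115
finger_force: 39.7
```

Emit:
step_arm(increments=[[1, 0, 0, 0, 0, 0, 0], [1, 0, 0, 0, 0, 0, 0], [1, 0, 0, 0, 0, 0, 0]])

```text
t: 4.95
eef_pos: [0.4973, 0.1733, 0.1885]
tcp_rot: [180.0, -0.0, 81.7]
wrist_force: [1.0, -1.3, -0.2]
opening: 0.0117
finger_force: 39.7
```

Emit:
step_arm(increments=[[1, 0, 0, 0.005, 0, 0, 0], [1, 0, 0, 0.01, 0, 0, 0], [1, 0, 0, 0.015, 0, 0, 0], [1, 0, 0, 0.02, 0, 0, 0], [1, 0, 0, 0.02, 0, 0, 0]], squeeze=55)

```text
t: 5.58
eef_pos: [0.4971, 0.1734, 0.26]
tcp_rot: [180.0, -0.0, 81.7]
wrist_force: [-0.5, -1.1, -3.3]
opening: 0.0116
finger_force: 53.9
```

Emit:
step_arm(increments=[[1, 0, 0, 0.025, 0, 0, 0], [1, 0, 0, 0.03, 0, 0, 0], [1, 0, 0, 0.03, 0, 0, 0.06], [1, 0, 0, 0.03, 0, 0, 0.06], [1, 0, 0, 0.02, 0, 0, 0.06]])

```text
t: 6.2
eef_pos: [0.4972, 0.1739, 0.3963]
tcp_rot: [179.8, -0.0, 92.2]
wrist_force: [0.7, -0.0, -2.2]
opening: 0.0113
finger_force: 53.9
```

Emit:
step_arm(increments=[[1, 0, 0, 0.005, 0, 0, 0], [1, 0, 0, 0, 0, 0, 0], [1, 0, 0, 0, 0, 0, 0], [1, 0, 0, 0, 0, 0, 0]])

```text
t: 6.7
eef_pos: [0.4967, 0.173, 0.3974]
tcp_rot: [-179.9, 0.0, 92.0]
wrist_force: [-0.3, 0.2, -2.9]
opening: 0.0117
finger_force: 54.0
```

```bash
python3 - <<'E'
from h import *
o=manip.get_obs();print(o["t"],o["eef_pos"].round(4),o["tcp_rot"].round(2),o["joints"].round(1),o["ft_torque"].round(2),o["wrist_force"].round(2))
T=cam("top");print("tin",onz(T,362,198,.058))
E
```

```text
6.7 [0.4967 0.173  0.3974] [-1.7988e+02  2.0000e-02  9.2000e+01] [ 14.9   5.8 -41.1  95.4   3.8  80.4 -24.7] [-0.   -0.02 -0.03] [-0.25  0.2  -2.94]
tin [ 0.53198597 -0.38791624  0.058     ]
```

Emit:
step_arm(increments=[[1, 0, -0.03, 0, 0, 0, 0], [1, 0, -0.04, 0, 0, 0, 0], [1, 0, -0.045, 0, 0, 0, 0], [1, 0, -0.045, 0, 0, 0, 0], [1, 0, -0.045, 0, 0, 0, 0]])

```text
t: 7.32
eef_pos: [0.4968, -0.0331, 0.3979]
tcp_rot: [-180.0, -0.0, 92.0]
wrist_force: [1.1, 0.0, -2.4]
opening: 0.0114
finger_force: 53.9
```

Emit:
step_arm(increments=[[1, 0, -0.045, 0, 0, 0, 0], [1, 0, -0.045, 0, 0, 0, 0], [1, 0, -0.045, 0, 0, 0, 0], [1, 0, -0.045, 0, 0, 0, 0], [1, 0, -0.03, 0, 0, 0, 0]])

```text
t: 7.95
eef_pos: [0.4962, -0.2447, 0.3974]
tcp_rot: [-179.9, -0.0, 91.8]
wrist_force: [-0.1, 0.3, -2.8]
opening: 0.0115
finger_force: 53.9
```

Emit:
step_arm(increments=[[1, 0, -0.02, 0, 0, 0, 0], [1, 0, -0.007, 0, 0, 0, 0], [1, 0, 0, 0, 0, 0, 0], [1, 0, 0, 0, 0, 0, 0], [1, 0, 0, 0, 0, 0, 0]])

```text
t: 8.57
eef_pos: [0.4976, -0.2673, 0.3987]
tcp_rot: [180.0, -0.0, 92.1]
wrist_force: [-0.3, -0.0, -2.0]
opening: 0.0115
finger_force: 54.0
```

```bash
python3 - <<'E'
from h import *
o=manip.get_obs();print(o["t"],o["eef_pos"].round(4),o["tcp_rot"].round(2),o["joints"].round(1))
i=cam("wrist");w=snap("wrist","w2");s=snap("scene","s2");t=snap("top","t2")
print(i["origin"],i["orientation"])
for n,p in[("rodtop",(.5212,-.198,.196)),("head",(.478,-.1995,.185))]:print(n,proj(i,p).round(1))
c=lambda im,x,y,w,h:cv2.resize(im[y:y+h,x:x+w,::-1],(400,300),interpolation=cv2.INTER_CUBIC)
cv2.imwrite("pics/c2.png",np.vstack([np.hstack([c(w,0,0,512,384),c(s,260,90,120,90)]),np.hstack([c(t,280,170,80,60),c(w,180,60,160,120)])]))
E
```

```text
8.575 [ 0.4976 -0.2673  0.3987] [ 1.7998e+02 -1.0000e-02  9.2140e+01] [ 41.1   8.5 -19.1  91.3   2.8  80.7  23.9]
[ 0.49495426 -0.19471046  0.52162741] [ 1.63478337e+02 -2.43898072e-02  2.13345879e+00]
rodtop [278.3 109.2]
head [239.3 108.9]
```

View pics/c2.png

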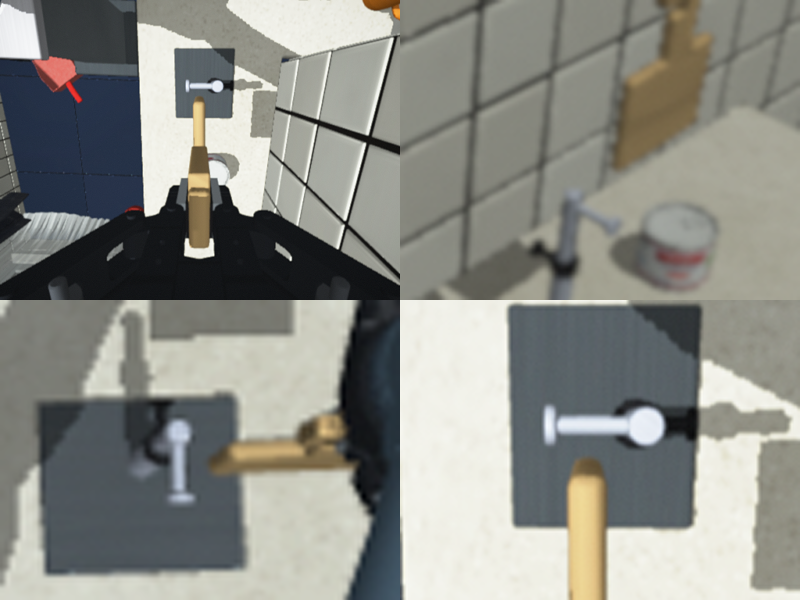

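The wrist crop puts the rod top at (278.5,110) and the peg head at (239,110), as predicted. The board hangs straight, edge-on. The scene crop has the peg head at (323,157). Next is the peg height.

```bash
python3 - <<'E'
from h import *
S=cam("scene");i=cam("wrist")
i.update(origin=np.array([0.49495426,-0.19471046,0.52162741]),orientation=np.array([163.478337,-.0243898072,2.13345879]))
def ony(u,v,y):
    o,d=ray(S,u,v);return o+d*(y-o[1])/d[1]
for u,v in((323.3,156.9),(324.2,157.3)):print("head scene",ony(u,v,-.1997))
print("rodtop scene",ony(312.2,148.8,-.198))
for z in(.175,.18,.185,.19):
    print(z,"head px pred",proj(S,(.477,-.1996,z)).round(1),"rod end ",proj(S,(.5212,-.198,z+.011)).round(1), "wrist rod at z+.011",onz(i,278.5,110.1,z+.011).round(4),"head",onz(i,239.3,109.7,z+.009).round(4))
p=np.array([.4976,-.2673,.2237]);Rb=R.from_euler('z',2.1,degrees=True).as_matrix()
for q in[(-6,55,85),(6,55,85),(-6,55,0)]:print(proj(i,p+Rb@np.array(q)/1e3))
# white blob of head in scene
im=cv2.imread("pics/s2.png")[148:166,304:332];print(im.mean(2).astype(int))
E
```

```text
head scene [ 0.48062583 -0.1997      0.18773041]
head scene [ 0.4775597  -0.1997      0.18812248]
rodtop scene [ 0.51965713 -0.198       0.19426842]
0.175 head px pred [323.7 161.3] rod end  [311.4 151. ] wrist rod at z+.011 [ 0.5223 -0.1991  0.186 ] head [ 0.478  -0.2004  0.184 ]
0.18 head px pred [323.9 159.8] rod end  [311.6 149.5] wrist rod at z+.011 [ 0.5219 -0.199   0.191 ] head [ 0.4782 -0.2003  0.189 ]
0.185 head px pred [324.2 158.3] rod end  [311.8 148. ] wrist rod at z+.011 [ 0.5215 -0.199   0.196 ] head [ 0.4785 -0.2002  0.194 ]
0.19 head px pred [324.4 156.9] rod end  [312.  146.6] wrist rod at z+.011 [ 0.5211 -0.1989  0.201 ] head [ 0.4787 -0.2001  0.199 ]
[246.18355902 130.28238916]
[262.61287258 130.29156674]
[248.49609181 123.22138198]
[[141 139 139 139 136 132 137 147 151 145 133 131 138 142 150 154 157 160
  159 157 156 157 157 159 160 160 160 160]
 [142 140 139 138 132 121 122 133 140 138 129 135 149 155 158 159 159 158
  158 157 157 157 158 159 159 160 160 160]
 [142 140 139 136 123 106 103 114 123 130 134 146 157 160 160 158 157 158
  159 158 158 159 158 157 159
[... 1069 characters left out ...]
159 161 153 130 104  97 104 105 111 136 154 160 159 156 157 158 155 144
  135 135 138 140 142 140 128 116 111 100]
 [158 161 154 129 104  99 104 102 111 136 154 158 158 157 157 158 158 154
  148 145 138 126 116 110 103  97  91  86]
 [150 158 149 123 101 101 106 103 112 137 154 158 158 159 159 159 158 156
  153 143 125 107  96  93  92  91  90  86]
 [136 148 139 115  98 102 108 106 115 139 154 159 159 159 160 158 157 155
  147 131 109  96  92  90  91  92  90  88]
 [113 127 120 103  95 104 109 107 117 139 154 158 159 159 159 159 157 153
  141 118  99  92  92  91  91  90  90  88]
 [ 76  88  87  85  92 105 110 104 110 133 151 158 158 159 158 158 158 153
  134 109  94  92  92  92  90  91  88  86]]
```

Emit:
step_arm(increments=[[1, 0, 0, -0.025, 0, 0, 0], [1, 0, 0, -0.035, 0, 0, 0], [1, 0, 0, -0.035, 0, 0, 0], [1, 0, 0, -0.03, 0, 0, 0], [1, 0, 0, -0.015, 0, 0, 0]])

```text
t: 9.35
eef_pos: [0.4961, -0.2682, 0.2565]
tcp_rot: [-179.8, -0.1, 92.0]
wrist_force: [-0.9, -0.1, -1.7]
opening: 0.0115
finger_force: 53.9
```

Emit:
step_arm(increments=[[1, 0, 0, -0.009, 0, 0, 0], [1, 0, 0, 0, 0, 0, 0], [1, 0, 0, 0, 0, 0, 0], [1, 0, 0, 0, 0, 0, 0]])

```text
t: 9.85
eef_pos: [0.4979, -0.269, 0.2507]
tcp_rot: [179.9, 0.1, 92.0]
wrist_force: [1.1, -0.6, -2.7]
opening: 0.0113
finger_force: 53.9
```

```bash
python3 - <<'E'
from h import *
o=manip.get_obs();print(o["t"],o["eef_pos"].round(4),o["tcp_rot"].round(2),o["wrist_force"].round(2))
i=cam("wrist");w=snap("wrist","w3");s=snap("scene","s3")
print(i["origin"],i["orientation"])
c=lambda im,x,y,w,h:cv2.resize(im[y:y+h,x:x+w,::-1],(400,300),interpolation=cv2.INTER_CUBIC)
cv2.imwrite("pics/c3.png",np.hstack([c(w,140,60,280,210),c(s,280,120,80,60)]))
E
```

```text
9.85 [ 0.4979 -0.269   0.2507] [1.7988e+02 7.0000e-02 9.2010e+01] [ 1.11 -0.58 -2.68]
[ 0.49521753 -0.19634657  0.37351957] [ 1.63404922e+02 -1.16428220e-01  1.99448810e+00]
```

View pics/c3.png

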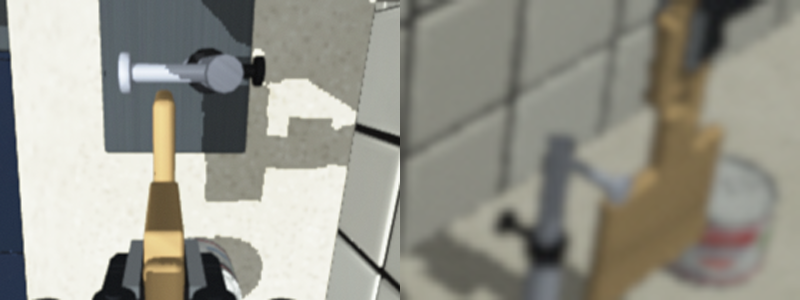

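The wrist crop shows the board edge midway between the peg head and the rod, just short of the peg. Now I'll slide in sideways while watching the force.

Emit:
step_arm(increments=[[1, -0.0005, 0.008, 0, 0, 0, 0], [1, -0.0005, 0.008, 0, 0, 0, 0], [1, -0.0005, 0.008, 0, 0, 0, 0], [1, 0, 0, 0, 0, 0, 0]])

```text
t: 10.45
eef_pos: [0.4959, -0.2432, 0.2495]
tcp_rot: [180.0, -0.0, 92.1]
wrist_force: [0.3, -0.2, -2.7]
opening: 0.0115
finger_force: 53.9
```

Emit:
step_arm(increments=[[1, -0.0005, 0.007, 0, 0, 0, 0], [1, -0.0005, 0.007, 0, 0, 0, 0], [1, 0, 0.007, 0, 0, 0, 0], [1, 0, 0.005, 0, 0, 0, 0], [1, 0, 0, 0, 0, 0, 0]])

```text
t: 11.08
eef_pos: [0.4948, -0.218, 0.2495]
tcp_rot: [180.0, -0.0, 92.1]
wrist_force: [-0.1, -0.2, -2.5]
opening: 0.0112
finger_force: 54.0
```

Emit:
step_arm(increments=[[1, 0, 0, 0, 0, 0, 0], [1, 0, 0, 0, 0, 0, 0]])

```text
t: 11.32
eef_pos: [0.4946, -0.2192, 0.2495]
tcp_rot: [-180.0, 0.0, 92.0]
wrist_force: [-1.3, -0.4, -3.2]
opening: 0.0116
finger_force: 54.0
```

```bash
python3 - <<'E'
from h import *
o=manip.get_obs();print(o["t"],o["eef_pos"].round(4),o["tcp_rot"].round(2),o["wrist_force"].round(2))
i=cam("wrist");w=snap("wrist","w4");s=snap("scene","s4")
c=lambda im,x,y,w,h:cv2.resize(im[y:y+h,x:x+w,::-1],(400,300),interpolation=cv2.INTER_CUBIC)
cv2.imwrite("pics/c4.png",np.hstack([c(w,140,60,280,210),c(s,280,120,80,60)]))
E
```

```text
11.325 [ 0.4946 -0.2192  0.2495] [-1.800e+02  1.000e-02  9.197e+01] [-1.32 -0.44 -3.21]
```

View pics/c4.png

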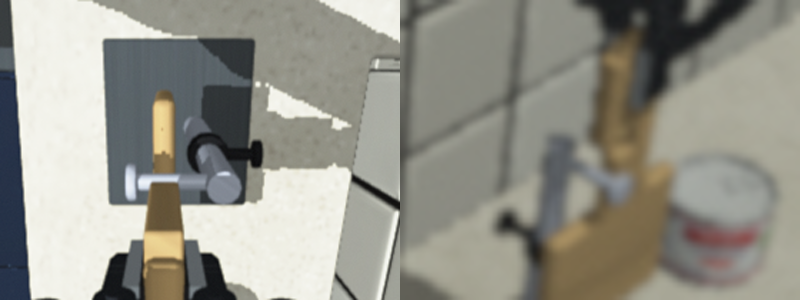

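The peg shows above the blade and just inside the lip. Lowering gently to feel for contact.

Emit:
step_arm(increments=[[1, 0, 0, -0.005, 0, 0, 0], [1, 0, 0, -0.005, 0, 0, 0], [1, 0, 0, -0.003, 0, 0, 0], [1, 0, 0, 0, 0, 0, 0]])

```text
t: 11.92
eef_pos: [0.4943, -0.2186, 0.2359]
tcp_rot: [-179.9, -0.0, 92.0]
wrist_force: [0.3, 1.0, -2.6]
opening: 0.0115
finger_force: 53.9
```

Emit:
step_arm(increments=[[1, 0, 0, -0.002, 0, 0, 0], [1, 0, 0, 0, 0, 0, 0]])

```text
t: 12.18
eef_pos: [0.4946, -0.2187, 0.2344]
tcp_rot: [-180.0, -0.0, 92.0]
wrist_force: [-0.2, -0.5, -3.2]
opening: 0.0112
finger_force: 53.9
```

Emit:
step_arm(increments=[[1, 0, 0, -0.0015, 0, 0, 0], [1, 0, 0, 0, 0, 0, 0]])

```text
t: 12.42
eef_pos: [0.4946, -0.2187, 0.2329]
tcp_rot: [-180.0, -0.0, 92.0]
wrist_force: [0.4, 1.0, -2.4]
opening: 0.0116
finger_force: 53.9
```

Emit:
step_arm(increments=[[1, 0, 0, -0.0015, 0, 0, 0], [1, 0, 0, 0, 0, 0, 0]])

```text
t: 12.68
eef_pos: [0.4945, -0.2187, 0.2313]
tcp_rot: [-180.0, -0.0, 92.0]
wrist_force: [0.1, -0.2, -3.1]
opening: 0.0113
finger_force: 53.9
```

Emit:
step_arm(increments=[[1, 0, 0, -0.0015, 0, 0, 0], [1, 0, 0, 0, 0, 0, 0]])

```text
t: 12.92
eef_pos: [0.4948, -0.2188, 0.2302]
tcp_rot: [180.0, 0.0, 92.0]
wrist_force: [0.4, 1.0, -0.2]
opening: 0.011
finger_force: 54.3
```

Emit:
step_arm(increments=[[1, 0, 0, -0.0015, 0, 0, 0], [1, 0, 0, 0, 0, 0, 0]])

```text
t: 13.18
eef_pos: [0.4949, -0.2189, 0.23]
tcp_rot: [180.0, 0.0, 92.0]
wrist_force: [-1.7, 1.3, 5.1]
opening: 0.0115
finger_force: 55.3
```

Emit:
step_arm(increments=[[1, 0, 0, -0.0015, 0, 0, 0], [1, 0, 0, 0, 0, 0, 0]])

```text
t: 13.42
eef_pos: [0.495, -0.2189, 0.2299]
tcp_rot: [180.0, 0.1, 92.0]
wrist_force: [-4.2, 1.6, 10.5]
opening: 0.0113
finger_force: 56.1
```

The lip touched at TCP z 0.230, so the peg axis is at about 0.185. I'll back off the load and slide in.

Emit:
step_arm(increments=[[1, 0, 0, 0.004, 0, 0, 0], [1, 0, 0, 0, 0, 0, 0], [1, -0.0002, 0.005, 0, 0, 0, 0], [1, -0.0002, 0.005, 0, 0, 0, 0], [1, 0, 0, 0, 0, 0, 0]])

```text
t: 14.05
eef_pos: [0.4942, -0.2076, 0.2305]
tcp_rot: [-180.0, -0.0, 92.1]
wrist_force: [1.0, 0.3, -2.4]
opening: 0.0114
finger_force: 53.9
```

Emit:
step_arm(increments=[[1, -0.0002, 0.004, 0, 0, 0, 0], [1, -0.0001, 0.003, 0, 0, 0, 0], [1, 0, 0, 0, 0, 0, 0]])

```text
t: 14.42
eef_pos: [0.494, -0.2013, 0.231]
tcp_rot: [180.0, -0.0, 92.0]
wrist_force: [0.9, -0.0, -2.9]
opening: 0.0114
finger_force: 53.9
```

Emit:
step_arm(increments=[[1, 0, 0.0015, 0, 0, 0, 0], [1, 0, 0, 0, 0, 0, 0]])

```text
t: 14.68
eef_pos: [0.494, -0.2002, 0.231]
tcp_rot: [180.0, -0.0, 92.0]
wrist_force: [-0.5, 0.2, -3.0]
opening: 0.0116
finger_force: 53.9
```

Emit:
step_arm(increments=[[1, 0, 0.0015, 0, 0, 0, 0], [1, 0, 0, 0, 0, 0, 0]])

```text
t: 14.92
eef_pos: [0.4939, -0.199, 0.231]
tcp_rot: [-180.0, 0.0, 92.0]
wrist_force: [0.8, 0.3, -1.8]
opening: 0.0117
finger_force: 53.9
```

Emit:
step_arm(increments=[[1, 0, 0.001, 0, 0, 0, 0], [1, 0, 0, 0, 0, 0, 0]])

```text
t: 15.18
eef_pos: [0.4939, -0.1988, 0.231]
tcp_rot: [180.0, 0.1, 92.0]
wrist_force: [1.2, -2.3, -2.9]
opening: 0.0113
finger_force: 53.9
```

Emit:
step_arm(increments=[[1, 0, 0.001, 0, 0, 0, 0], [1, 0, 0, 0, 0, 0, 0]])

```text
t: 15.42
eef_pos: [0.4939, -0.1986, 0.231]
tcp_rot: [180.0, 0.1, 91.9]
wrist_force: [1.0, -4.3, -4.1]
opening: 0.0115
finger_force: 53.7
```

Emit:
step_arm(increments=[[1, 0, 0.001, 0, 0, 0, 0], [1, 0, 0, 0, 0, 0, 0]])

```text
t: 15.68
eef_pos: [0.4938, -0.1985, 0.231]
tcp_rot: [180.0, 0.2, 91.9]
wrist_force: [0.7, -6.6, -5.0]
opening: 0.0114
finger_force: 53.6
```

The end wall was felt at TCP y ≈ -0.199. I'll back off 1.5 mm to centre the peg in the notch, then settle.

Emit:
step_arm(increments=[[1, 0, -0.004, 0, 0, 0, 0], [1, 0, 0, 0, 0, 0, 0], [1, 0, 0, -0.002, 0, 0, 0], [1, 0, 0, -0.002, 0, 0, 0], [1, 0, 0, 0, 0, 0, 0]])

```text
t: 16.3
eef_pos: [0.4939, -0.1991, 0.2266]
tcp_rot: [-180.0, -0.0, 92.0]
wrist_force: [-0.3, 0.4, -3.6]
opening: 0.0112
finger_force: 53.9
```

Emit:
step_arm(increments=[[1, 0, 0, -0.001, 0, 0, 0], [1, 0, 0, 0, 0, 0, 0]])

```text
t: 16.55
eef_pos: [0.4939, -0.1993, 0.2258]
tcp_rot: [-180.0, -0.0, 92.0]
wrist_force: [0.7, -0.1, -2.8]
opening: 0.0112
finger_force: 53.9
```

Emit:
step_arm(increments=[[1, 0, 0, -0.001, 0, 0, 0], [1, 0, 0, 0, 0, 0, 0]])

```text
t: 16.8
eef_pos: [0.4941, -0.1996, 0.2252]
tcp_rot: [180.0, -0.0, 92.0]
wrist_force: [-0.8, 0.8, -1.0]
opening: 0.0113
finger_force: 54.4
```

Sunk 5 mm into the notch and contact felt. Releasing slowly.

Emit:
step_arm(increments=[[1, 0, 0, -0.0005, 0, 0, 0], [1, 0, 0, 0, 0, 0, 0], [1, 0, 0, 0, 0, 0, 0]], squeeze=20)

```text
t: 17.18
eef_pos: [0.4941, -0.1996, 0.2251]
tcp_rot: [180.0, 0.0, 92.0]
wrist_force: [-2.1, 1.8, 4.1]
opening: 0.0117
finger_force: 54.9
```

Emit:
step_arm(increments=[[0.7, 0, 0, 0, 0, 0, 0], [0.6, 0, 0, 0, 0, 0, 0], [0.5, 0, 0, 0, 0, 0, 0], [0.4, 0, 0, 0, 0, 0, 0], [0.3, 0, 0, 0, 0, 0, 0]])

```text
t: 17.8
eef_pos: [0.494, -0.1998, 0.2244]
tcp_rot: [180.0, 0.0, 92.0]
wrist_force: [0.1, -0.2, -0.0]
opening: 0.0299
finger_force: 0.0
```

Emit:
step_arm(increments=[[0.2, 0, 0, 0, 0, 0, 0], [0.2, 0, 0, 0, 0, 0, 0], [0.2, 0, 0, 0, 0, 0, 0], [0.2, 0, 0, 0, 0, 0, 0]])

```text
t: 18.3
eef_pos: [0.494, -0.1997, 0.2245]
tcp_rot: [180.0, -0.0, 92.0]
wrist_force: [0.3, 0.7, -0.7]
opening: 0.0343
finger_force: 0.0
```

```bash
python3 - <<'E'
from h import *
o=manip.get_obs();print(o["t"],o["eef_pos"].round(4),o["tcp_rot"].round(2),o["wrist_force"].round(2),o["opening"])
i=cam("wrist");w=snap("wrist","w5");s=snap("scene","s5")
c=lambda im,x,y,w,h:cv2.resize(im[y:y+h,x:x+w,::-1],(400,300),interpolation=cv2.INTER_CUBIC)
cv2.imwrite("pics/c5.png",np.hstack([c(w,140,60,280,210),c(s,280,120,80,60)]))
E
```

```text
18.3 [ 0.494  -0.1997  0.2245] [180.    -0.    92.01] [ 0.29  0.66 -0.68] 0.03434417051870657
```

View pics/c5.png

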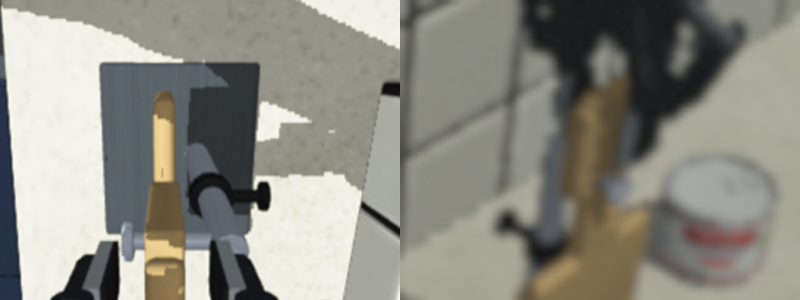

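The board hangs straight from the peg, between head and rod. Withdrawing straight up.

Emit:
step_arm(increments=[[0.2, 0, 0, 0.01, 0, 0, 0], [0.2, 0, 0, 0.015, 0, 0, 0], [0.2, 0, 0, 0.02, 0, 0, 0], [0.2, 0, 0, 0.03, 0, 0, 0], [0.2, 0, 0, 0.04, 0, 0, 0]])

```text
t: 19.02
eef_pos: [0.4936, -0.1996, 0.3409]
tcp_rot: [-180.0, -0.0, 92.0]
wrist_force: [0.8, 0.1, 0.5]
opening: 0.0342
finger_force: 0.0
```

Emit:
step_arm(increments=[[0.2, 0, 0, 0.03, 0, 0, 0], [0.2, 0, 0, 0, 0, 0, 0], [0.2, 0, 0, 0, 0, 0, 0], [0.2, 0, 0, 0, 0, 0, 0], [0.2, 0, 0, 0, 0, 0, 0]])

```text
t: 19.65
eef_pos: [0.4934, -0.1996, 0.3682]
tcp_rot: [-179.9, -0.1, 92.0]
wrist_force: [-0.4, 1.0, 0.2]
opening: 0.0344
finger_force: 0.0
```

```bash
python3 - <<'E'
from h import *
o=manip.get_obs();print(o["t"],o["eef_pos"].round(4),o["wrist_force"].round(2))
w=snap("wrist","w6");s=snap("scene","s6")
c=lambda im,x,y,w,h:cv2.resize(im[y:y+h,x:x+w,::-1],(400,300),interpolation=cv2.INTER_CUBIC)
cv2.imwrite("pics/c6.png",np.hstack([c(w,140,60,280,210),c(s,260,110,120,90)]))
E
```

```text
19.65 [ 0.4934 -0.1996  0.3682] [-0.43  1.03  0.24]
```

View pics/c6.png

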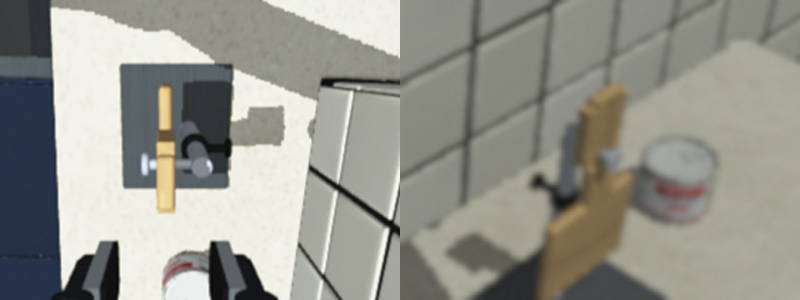

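The board hangs straight on the peg, with the gripper well clear above it. Handing in.

```bash
python3 -c "
from bench import manip
print(manip.hand_in())"
```

```text
the job is handed in; nothing more can be done
None
```

The board hangs straight from the peg alone, seated in the notch, with the gripper withdrawn; I handed the job in just after 19.7 s of robot time, and the hand-in returned no verdict.

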